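# Press the washed divider back into its slots in the crisper drawer

## Task

Take the washed divider panel out of the drying rack and put it back upright in the fridge's vegetable drawer: find the two narrow guide slots by feel with its lower edge, then push it down through them, past the spring catches, until it is fully home on the drawer floor, and let go. The plastic is brittle, so press gently and evenly all the way, and leave the vegetables where they lie.

Things in the scene. Friction and masses are not known exactly. Their poses are not given: they have to be found in the camera images.
- divider: Teal flat plastic panel, 236 mm wide (its y), 5 mm thick (x), 120 mm high, 130 to 210 g, upright in the rack; same either way round. Origin: centre of its lower edge, z up. Lower corners rounded at 16 mm; each side edge has a notch 37 to 53 mm up for a catch. Brittle: 45 N between panel and drawer, contacts summed, breaks it; a stiff touch at 15 mm/s already peaks near 25 N: touch slowly.
- bead (a point): Middle of the darker grip bead on the divider's top edge, 116 mm above its origin: 12 mm thick (x), 60 mm long (y), 28 mm high, top 130 mm above the divider's origin. Hold the panel here, fingers closing across its thickness.
- drawer: White fridge vegetable drawer, fixed on the counter, 400 mm long (its x), 270 mm wide (its y), rim 155 mm above the origin, clear front panel at its +x end. Origin: centre of its underside. Inner floor 6 mm above it, 260 mm wide inside. A grey divider frame stands across its middle (see bay); the divider goes in with its width along the drawer's y.
- bay (a point): Point 25 mm to -x of the drawer's middle, level with the tops of the grey frame's two uprights (106 mm above drawer origin; drawer's axes). The uprights stand at the side walls, 100 mm high, 86 mm long (x), 30 mm deep (y), each slotted down its middle. The frame is adjustable: both slots lie at one x, square to the drawer, 5 to 45 mm to +x of here: find it by feel or sight. It stays put.
- home (a point): Centre of the drawer's inner floor. The slots are 8 mm wide (x) with lips rounded at 2 mm, go down to this floor, and their bottoms are 240 mm apart (y). In each, 45 mm above the floor, an orange spring catch juts 3 mm into the panel's way: about 10 N of push in all passes them, then a few N of drag. Home: panel's lower edge on this floor (within 2 mm), catches in its notches.
- rack: White drip tray with steel wire hoops, fixed on the counter, 170 mm (x) by 260 mm (y). Origin: centre of its underside. The divider stands on its floor, 9 mm above the origin, along y at x = 0, between hoops 73 mm high that leave it about 1.5 mm either side: lift it straight up 80 mm or more. A white saucer stands fixed in it at x = -50 to -56 mm, top 134 mm above the origin.
- red_pepper: Red bell pepper, 80 mm across, 100 mm high with its stem, standing loose in the drawer's -x part. Origin: centre of its underside. To be left alone.
- orange_pepper: Orange bell pepper, 82 mm across, 103 mm high with its stem, standing loose in the drawer's -x part. Origin: centre of its underside. To be left alone.
- pomelo: Yellow pomelo in an orange net, 124 mm across, 120 mm high, loose in the drawer's +x part, its skin 54 mm or more from the drawer's middle. Origin: centre of its flattened underside. To be left alone.
Mind the look-alikes: they are no part of the job. There is more than one size of the divider; the one meant has the size given above.

How it is judged:
By the outcome, as a careful person would: the job done as asked, in the order asked, and still so for the second after the job is handed in, with the robot touching nothing.
It also fails if it takes over 72 s, if anything falls off the work surface, if the arm or the gripper's body presses on something with over 40 N, if the wrist force passes 120 N, or if a joint passes its speed limit or range.

## Robot

A 6-joint arm with a two-finger parallel gripper is mounted at the origin on the work surface. World frame = base frame: x ahead of the robot, y to its left, z up, the work surface at z = 0. Lengths are in mm, angles in rad, forces in N, time in s.
With the tool pointing down it reaches from about 400 to 925 mm from the base axis. Payload 12.5 kg.
Tool frame: the origin (TCP) lies midway between the tips of the shut fingers; the grasp point (between the pads) lies 19 mm behind it (env.pinch_z is the z of the grasp point in the tool frame, in mm); z points along the fingers, y is the line along which they close (so a half turn about z gives the same grasp; the last joint's range is limited). The gripper opens to 95 mm and grips with 3 to 60 N. Pads are 20 mm wide; open, the fingers measure 119 mm over their backs; the gripper's body (75 mm by 180 mm) begins 59 mm behind the grasp point.
Start: joints at [1.09, 0.491, 1.559, -0, 1.092, -0.106], TCP at [228.789, 581.638, 214.661] pointing down, gripper open.
Joint ranges: [-3.1, 3.1], [-0.84, 2.19], [0.05, 2.79], [-1.13, 4.28], [0.06, 2.93], [-2.69, 2.69]. Speed limits (rad/s): [2.22, 2.22, 2.79, 3.14, 3.14, 3.14].

## Interface

Orientations are given as [roll, pitch, yaw] about the fixed x, y, z axes, in that order (R = Rz(yaw) Ry(pitch) Rx(roll)).
In Python, from cell import env, eyes gives the robot as it stands.
- The arm moves only by the shell command python3 -m inch 'ROWS'. ROWS is JSON, a list of rows, each a list of 3 entries, a list of its own where there are three numbers: the shift along the tool's x, y, z in units of 60 mm (1.0 is 60 mm), then the turn about the tool's z in units of 5 degrees (1.0 is 5 degrees), then the closure, from -1 (fully open) to 1 (shut). In form: [[[tx, ty, tz], turn, claw], ...]. A call has exactly 10 rows; each row shifts and turns the commanded pose from where the row before left it, along the tool's axes as they then stand; what a row does not reach is not made up. A row lasts 1/8 s, in which the tool goes at most 62.5 mm and 10.7 degrees, less where a joint would pass 70% of its speed; a pose out of reach is approached as far as the arm can. A call is refused whole if a number of a shift passes 1 or a number of a turn 1, either way. A call with a gripper value outside its range is refused whole. The fingers move at their own pace and stop on an object; the grip force is fixed at half the most. Time passes only in rows, so rows that do not move let the fingers close, or fill a call up. It gives the time, the measured TCP pose, the force, the opening and the grip force at its end, in the units of the state.
- env.state(): the state, without advancing time (a new reading comes with each control period).
- eyes.read_camera(name): name is "side" or "top" or "wrist"; returns a dict with "pixels" (400x640x3 uint8, red, green, blue), "fx", "fy", "cx", "cy" (pixels), "extrinsics" (4x4, takes a point from world to camera coordinates). Camera axes: x right, y down, z forward; pixel columns grow to the right and rows downward; lengths in mm; the calibration is good to about 2 mm. A picture is of the moment at which its call begins. There is no depth.
- env.job_done(): hands the job in; it is judged then, once.
Trained networks look in a picture, given as the dict that the camera call returned (one of the last four; its "shot" number tells which), for a name from the list of things; names that differ only in an ending like _2 or _b are one class to them, and where a whole thing is asked for, a point or a joint stands for the part that bears it (a point fixed in the world has none). Each returns a list of dicts, best first, with "score" (0 to 1); they miss things now and then, are a little off and sometimes report something else, mostly with a low value. They report only what shows in the picture. A call takes as long as a camera call. They do not tell look-alikes from the thing itself.
- eyes.boxes_of(name, picture): "centre" ([row, column] in pixels, amid what is visible of it).
- eyes.cut_out(name, picture): "mask" (400x640 bool, what is visible of it) and "centre" ([row, column] in pixels, amid what is visible of it).
- eyes.spot_point(name, picture): "centre" ([row, column] in pixels: a listed point, or the origin of a listed thing).
The state is a dict: "t": time; "joints": joint angles; "qvel": joint speeds; "tau": joint torques, N m; "eef_pos": TCP position; "tcp_rot": TCP orientation; "ft_force": force on the tool from outside, world axes, zero at the start; "moment": the same for the moment, N m; "opening": opening from 0.0 (shut) to 1.0 (fully open); "grip_force": force on a finger pad.
Only numpy, scipy, OpenCV 4.12 (cv2) and the standard library are available. Lean on these libraries where they do the work, as an engineer would, in place of code of your own. Each camera call takes 0.05 s, during which the arm holds its last target. There are 200 camera calls.

## Working session

There is one attempt and no reset: what is moved stays moved. The work goes in short steps, Python scripts to look and compute and a shell command to move; the robot and the scene stay as the last step left them, time stands still between calls to the robot, and variables do not carry over. Pictures are saved under pics/ and viewed, at most 10 in all, crops included, and the job is handed in when it is done.

```bash
mkdir -p pics; ls; python3 - <<'E'
from cell import env, eyes
import cv2,numpy as np
s=env.state();print({k:np.round(v,3).tolist() for k,v in s.items()},env.pinch_z)
ims=[]
for n in("side","top"):
    p=eyes.read_camera(n);cv2.imwrite(f"pics/{n}0.png",p["pixels"][:,:,::-1])
    print(n,p["fx"],p["cx"],p["cy"],np.round(p["extrinsics"],3).tolist())
    for o in("divider","bead","drawer","bay","home","rack"):
        print(o,[(np.round(d["centre"]).tolist(),round(d["score"],2)) for d in eyes.spot_point(o,p)[:3]])
E
```

```text
pics
{'t': 0.0, 'joints': [1.09, 0.492, 1.559, 0.0, 1.092, -0.106], 'qvel': [-0.0, 0.001, -0.001, 0.001, -0.002, 0.001], 'tau': [0.001, -61.264, -25.818, 0.069, 0.048, -0.0], 'eef_pos': [228.672, 581.388, 214.047], 'tcp_rot': [-3.14, -0.0, 2.767], 'ft_force': [-0.345, -0.337, 0.317], 'moment': [-0.032, -0.02, 0.011], 'grip_force': 0.0, 'opening': 1.001} -18.8
side 401.706926456252 319.9603228761765 200.7785559233585 [[0.965, -0.262, 0.008, -511.203], [-0.173, -0.662, -0.729, 83.901], [0.196, 0.702, -0.684, 1335.92], [0.0, 0.0, 0.0, 1.0]]
divider [([238.0, 338.0], 0.7), ([356.0, 289.0], 0.7), ([168.0, 297.0], 0.48)]
bead [([214.0, 342.0], 0.71), ([323.0, 279.0], 0.67)]
drawer [([167.0, 296.0], 0.83)]
bay [([146.0, 288.0], 0.9)]
home [([165.0, 298.0], 0.86)]
rack [([246.0, 335.0], 0.98)]
top 394.1540680238229 326.14915044187967 203.86153458173084 [[-0.012, -1.0, 0.018, -132.463], [-0.996, 0.01, -0.091, 496.497], [0.091, -0.019, -0.996, 1146.151], [0.0, 0.0, 0.0, 1.0]]
divider [([191.0, 350.0], 0.79), ([268.0, 456.0], 0.74)]
bead [([186.0, 352.0], 0.73), ([275.0, 482.0], 0.65), ([209.0, 215.0], 0.63)]
drawer [([206.0, 214.0], 0.78)]
bay [([216.0, 203.0], 0.97), ([186.0, 353.0], 0.67)]
home [([209.0, 214.0], 0.95)]
rack [([192.0, 353.0], 0.82)]
```

View pics/side0.png

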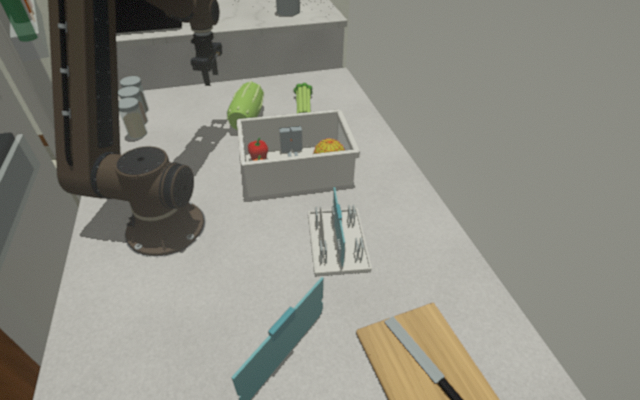

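View pics/top0.png

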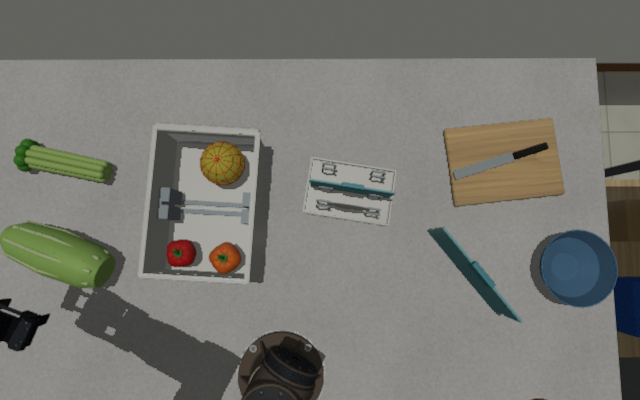

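The side view shows the drawer near (295,150) and the rack with the teal panel at (338,235). The larger look-alike stands free at (280,340). In the top view the drawer is at (205,205), the grey uprights at (170,205) and (246,207), and the panel's bead at (352,186). I'll zoom in next.

```bash
cat > h.py <<'E'
from cell import env, eyes
import cv2,numpy as np
def ray(p,rc):
    E=np.array(p["extrinsics"]);R,t=E[:3,:3],E[:3,3]
    d=R.T@np.array([(rc[1]-p["cx"])/p["fx"],(rc[0]-p["cy"])/p["fy"],1]);return -R.T@t,d
def at(p,rc,z):
    c,d=ray(p,rc);return (c+d*(z-c[2])/d[2])
def proj(p,X):
    E=np.array(p["extrinsics"]);q=E[:3,:3]@np.array(X)+E[:3,3]
    return np.array([p["fy"]*q[1]/q[2]+p["cy"],p["fx"]*q[0]/q[2]+p["cx"]])
def tri(ps,rcs):
    A=np.zeros((3,3));b=np.zeros(3)
    for p,rc in zip(ps,rcs):
        c,d=ray(p,rc);d/=np.linalg.norm(d);M=np.eye(3)-np.outer(d,d);A+=M;b+=M@c
    return np.linalg.solve(A,b)
E
python3 - <<'E'
from h import *
ps=[eyes.read_camera(n) for n in("side","top")]
np.set_printoptions(precision=1,suppress=True)
R=lambda n:[eyes.spot_point(n,p) for p in ps]
for n,z in(("drawer",0),("bay",106),("home",6),("rack",0),("bead",125),("divider",9)):
    a,b=R(n); print(n,tri(ps,[a[0]["centre"],b[0]["centre"]]),"side",at(ps[0],a[0]["centre"],z),"top",at(ps[1],b[0]["centre"],z))
p=ps[1]
im=p["pixels"][:,:,::-1]
a=cv2.resize(im[118:288,132:272],None,fx=3.5,fy=3.5,interpolation=cv2.INTER_CUBIC)
b=cv2.resize(im[150:235,295:405],None,fx=2,fy=2,interpolation=cv2.INTER_CUBIC)
c=np.zeros((a.shape[0],a.shape[1]+b.shape[1]+5,3),np.uint8);c[:,:a.shape[1]]=a;c[:b.shape[0],-b.shape[1]:]=b
cv2.imwrite("pics/crop1.png",c);print(c.shape)
# teal mask in top, rack region
for m in eyes.cut_out("divider",p)[:2]:
    r,cc=np.nonzero(m["mask"]);print(m["score"],m["centre"],cv2.minAreaRect(np.c_[cc,r].astype(np.float32)))
for m in eyes.cut_out("drawer",p)[:1]+eyes.cut_out("rack",p)[:1]:
    r,cc=np.nonzero(m["mask"]);bx=cv2.minAreaRect(np.c_[cc,r].astype(np.float32));z=155 if bx[0][0]<270 else 8
    print(bx,[at(p,q[::-1],z) for q in cv2.boxPoints(bx)])
E
```

```text
drawer [484.9 189.3   1.8] side [484.4 191.6   0. ] top [485.9 189.6   0. ]
bay [458.6 211.3  96.8] side [461.6 197.6 106. ] top [452.7 209.4 106. ]
home [488.6 195.    2.7] side [490.8 190.5   6. ] top [485.4 194.6   6. ]
rack [ 528.2 -222.1   -1. ] side [ 523.7 -222.6    0. ] top [ 532.3 -222.8    0. ]
bead [ 294.1 -542.9  151.2] side [ 295.7 -528.   125. ] top [ 291.6 -553.7  125. ]
divider [ 532.1 -201.     3.6] side [ 530.9 -205.6    9. ] top [ 531.1 -200.5    9. ]
(595, 715, 3)
0.91 [187.8, 356.3] ((352.40374755859375, 187.00880432128906), (83.96992492675781, 8.736907005310059), 10.713123321533203)
0.87 [271.2, 472.1] ((475.7623596191406, 274.36834716796875), (128.2635955810547, 18.96453094482422), 50.3558235168457)
((201.7818603515625, 202.88919067382812), (117.64946746826172, 157.5728302001953), 4.214178562164307) [array([299. , 351.9, 155. ]), array([712.1, 334.3, 155. ]), array([686.6,  22.6, 155. ]), array([273. ,  51.4, 155. ])]
((349.67626953125, 191.1040496826172), (87.5849380493164, 57.47761917114258), 8.746162414550781) [array([470.1, -65.4,   8. ]), array([642.9, -93. ,   8. ]), array([ 599.8, -356. ,    8. ]), array([ 427.4, -324.8,    8. ])]
```

View pics/crop1.png

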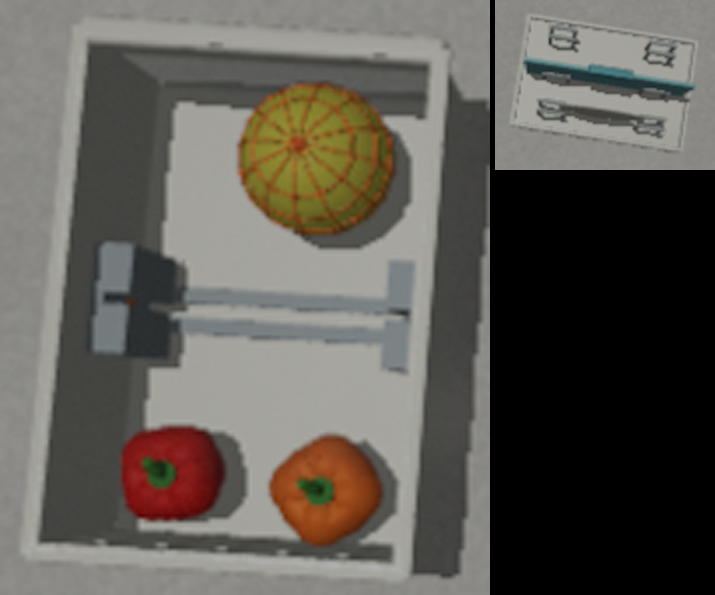

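```bash
cat >> h.py <<'E'
def rows(target,yaw,n,claw):
    "equal world steps to TCP target (mm) and yaw (deg); prints shift per row in tool units, and turn"
    s=env.state();p=np.array(s["eef_pos"]);y0=np.degrees(s["tcp_rot"][2]);dy=(yaw-y0+180)%360-180
    d=(np.array(target)-p)/n;out=[]
    for i in range(n):
        y=np.radians(y0+dy*i/n);c,sn=np.cos(y),np.sin(y)
        out.append([[round(float(v)/60,4) for v in (c*d[0]+sn*d[1],sn*d[0]-c*d[1],-d[2])],round(-dy/n/5,4),claw])
    print(str(out).replace(" ",""))
def st():
    s=env.state();print(round(s["t"],2),np.round(s["eef_pos"],1),np.round(np.degrees(s["tcp_rot"]),2),"F",np.round(s["ft_force"],1),"M",np.round(s["moment"],2),"op",round(s["opening"],3),"g",round(s["grip_force"],1))
E
python3 - <<'E'
from h import *
p=eyes.read_camera("top")
f=lambda x,y:(118+(y+.5)/3.5-.5,132+(x+.5)/3.5-.5)
np.set_printoptions(precision=1,suppress=True)
L=at(p,f(118,297),106);R=at(p,f(399,313),106);print(L,R,np.linalg.norm(L-R),np.degrees(np.arctan2(*(L-R)[:2])))
for q in((78,25),(448,45),(408,575),(22,553)): print(at(p,f(*q),155))
g=(150+(71.5)/2-.5,295+(116.5)/2-.5);print("bead",at(p,g,139))
rows((485,192,330),108.5,10,0.1)
E
```

```text
[495.7 304.2 106. ] [480.9  85.  106. ] 219.71412413784353 3.8584708566026475
[699.  320.7 155. ]
[681.6  40.1 155. ]
[283.  68. 155.]
[302.7 350.5 155. ]
bead [ 534.1 -207.7  139. ]
[[[-0.6351,-0.448,-0.1922],np.float64(1.0005),0.1],[[-0.6718,-0.3909,-0.1922],np.float64(1.0005),0.1],[[-0.7033,-0.3309,-0.1922],np.float64(1.0005),0.1],[[-0.7295,-0.2683,-0.1922],np.float64(1.0005),0.1],[[-0.7501,-0.2036,-0.1922],np.float64(1.0005),0.1],[[-0.765,-0.1375,-0.1922],np.float64(1.0005),0.1],[[-0.7741,-0.0702,-0.1922],np.float64(1.0005),0.1],[[-0.7772,-0.0025,-0.1922],np.float64(1.0005),0.1],[[-0.7745,0.0653,-0.1922],np.float64(1.0005),0.1],[[-0.7658,0.1326,-0.1922],np.float64(1.0005),0.1]]
```

```bash
python3 -m inch '[[[-0.635,-0.448,-0.3],1,0.1],[[-0.67,-0.39,-0.3],1,0.1],[[-0.70,-0.33,-0.3],1,0.1],[[-0.73,-0.27,-0.3],1,0.1],[[-0.75,-0.20,-0.3],1,0.1],[[-0.765,-0.137,-0.2],1,0.1],[[-0.774,-0.07,-0.2],1,0.1],[[-0.777,0,0],1,0.1],[[-0.774,0.065,0],1,0.1],[[-0.766,0.133,0],1,0.1]]'
python3 - <<'E'
from h import *
st()
p=eyes.read_camera("wrist");cv2.imwrite("pics/w1.png",p["pixels"][:,:,::-1])
import pickle;pickle.dump(p,open("w1.pkl","wb"))
for X in([486,194,106],[540,-220,0],[495.7,304,106],[481,85,106]):print(np.round(proj(p,X)))
rows((532,-212,300),80.8,10,0.1)
E
```

```text
t: 2.85
eef_pos: [485.7, 191.1, 328.9]
tcp_rot: [3.141, -0.0, 1.891]
ft_force: [-0.1, 0.4, -0.0]
opening: 0.454
grip_force: 0.0
2.85 [485.7 191.1 328.9] [179.97  -0.   108.36] F [-0.1  0.4 -0. ] M [-0.09  0.06 -0.06] op 0.454 g 0.0
[164. 322.]
[376. 278.]
[ 71. 363.]
[245. 291.]
[[[-0.6562,-0.1365,0.0476],np.float64(0.5442),0.1],[[-0.6619,-0.1052,0.0476],np.float64(0.5442),0.1],[[-0.6661,-0.0736,0.0476],np.float64(0.5442),0.1],[[-0.6689,-0.0419,0.0476],np.float64(0.5442),0.1],[[-0.6701,-0.0101,0.0476],np.float64(0.5442),0.1],[[-0.6699,0.0217,0.0476],np.float64(0.5442),0.1],[[-0.6681,0.0535,0.0476],np.float64(0.5442),0.1],[[-0.6648,0.0851,0.0476],np.float64(0.5442),0.1],[[-0.66,0.1166,0.0476],np.float64(0.5442),0.1],[[-0.6537,0.1478,0.0476],np.float64(0.5442),0.1]]
```

View pics/w1.png

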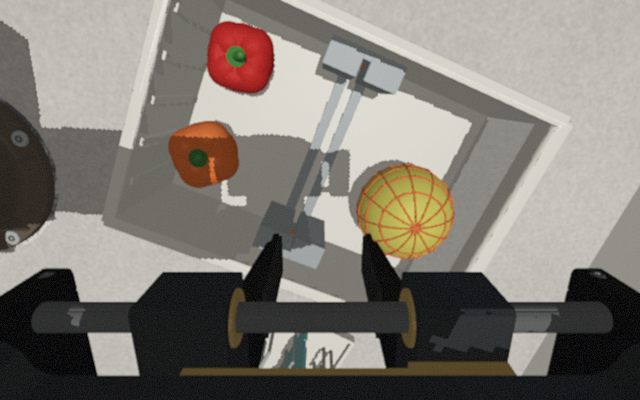

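The wrist view shows the far upright with its slot near (365,68) and the near one near (293,235), which agrees with the top view. I'll zoom in on both.

```bash
python3 - <<'E'
import pickle,cv2,numpy as np
p=pickle.load(open("w1.pkl","rb"));im=p["pixels"][:,:,::-1]
a=cv2.resize(im[30:105,310:410],None,fx=4,fy=4,interpolation=cv2.INTER_CUBIC)
b=cv2.resize(im[195:270,245:345],None,fx=4,fy=4,interpolation=cv2.INTER_CUBIC)
cv2.imwrite("pics/crop2.png",cv2.convertScaleAbs(np.hstack([a,b]),alpha=1.3))
E
python3 -m inch '[[[-0.656,-0.136,0.05],0.54,0.1],[[-0.662,-0.105,0.05],0.54,0.1],[[-0.666,-0.074,0.05],0.55,0.1],[[-0.669,-0.042,0.05],0.55,0.1],[[-0.67,-0.01,0.05],0.55,0.1],[[-0.67,0.022,0.05],0.55,0.1],[[-0.668,0.053,0.05],0.54,0.1],[[-0.665,0.085,0.05],0.54,0.1],[[-0.66,0.117,0.05],0.54,0.1],[[-0.654,0.148,0.05],0.54,0.1]]'
python3 - <<'E'
from h import *
st()
p=eyes.read_camera("wrist");im=p["pixels"][:,:,::-1].copy()
import pickle;pickle.dump(p,open("w2.pkl","wb"))
cv2.imwrite("pics/w2.png",im)
print(np.round(proj(p,[534,-207.7,139])))
for n in("bead","divider"):
  for d in eyes.spot_point(n,p)[:2]: print(n,d["centre"],d["score"],at(p,d["centre"],125 if n=="bead" else 9))
E
```

```text
t: 4.15
eef_pos: [532.5, -208.2, 298.6]
tcp_rot: [3.141, -0.0, 1.418]
ft_force: [0.7, 0.7, 0.2]
opening: 0.451
grip_force: 0.0
4.15 [ 532.5 -208.2  298.6] [179.99  -0.    81.24] F [0.7 0.7 0.2] M [-0.09  0.04  0.02] op 0.451 g 0.0
[180. 322.]
bead [175.1, 322.6] 0.74 [ 534.48357332 -206.5857513   125.        ]
divider [158.4, 322.2] 0.67 [ 533.61726484 -210.93165364    9.        ]
```

View pics/crop2.png

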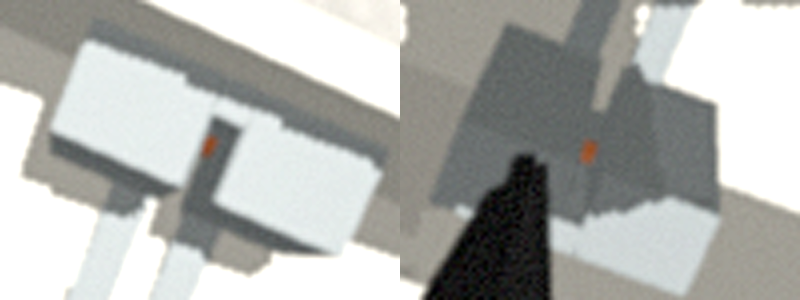

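View pics/w2.png

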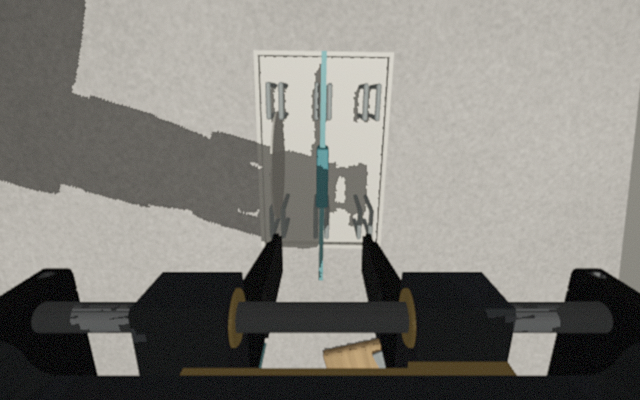

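The wrist view shows the panel's top edge running from (324,52) to (321,279), with the bead centred near (322,177) and spanning rows 147–208.

```bash
python3 - <<'E'
from h import *
import pickle
np.set_printoptions(precision=1,suppress=True)
p=pickle.load(open("w1.pkl","rb"))
L=at(p,(247.5,291.3),106);R=at(p,(69.2,363),106)
print("slots",L,R,np.degrees(np.arctan2(*(R-L)[:2])),(L+R)/2)
p=pickle.load(open("w2.pkl","rb"))
im=p["pixels"].astype(int);t=(im[:,:,1]+im[:,:,2]-2*im[:,:,0]>50);t[:,:290]=0;t[:,360:]=0
r,c=np.nonzero(t[:225]);
for a,b in((55,140),(150,205),(210,225),(230,280)):
    k=(np.nonzero(t)[0]>=a)&(np.nonzero(t)[0]<b);print(a,np.nonzero(t)[0][k].mean() if k.any() else 0,np.nonzero(t)[1][k].mean() if k.any() else 0,k.sum())
a=at(p,(60,324),129);b=at(p,(275,321),129);print("edge",a,b,np.degrees(np.arctan2(*(a-b)[:2])))
print("bead ends",at(p,(147,322.5),139),at(p,(208,322),139), "edge ends",at(p,(52,324),129),at(p,(279,321),129))
print("rack",[at(p,q,10) for q in((52,255),(52,393),(244,263),(244,380))])
rows((534,-207.5,150),80.7,10,0.1)
E
```

```text
slots [482.7  81.8 106. ] [494.9 305.8 106. ] 3.1014385858624403 [488.8 193.8 106. ]
55 97.62470308788599 322.83847980997626 421
150 176.35405872193436 321.78065630397236 579
210 217.31578947368422 321.07894736842104 38
230 258.87068965517244 320.6896551724138 116
edge [552.3 -98.7 129. ] [ 515.7 -317.6  129. ] 9.501392992983057
bead ends [ 539. -176.  139.] [ 529.2 -236.9  139. ] edge ends [553.3 -92.  129. ] [ 514.9 -322.5  129. ]
rack [array([472. , -67.3,  10. ]), array([639.9, -93.1,  10. ]), array([ 429.6, -321.8,   10. ]), array([ 597.5, -347.7,   10. ])]
[[[0.0014,0.0026,0.2468],np.float64(0.0101),0.1],[[0.0014,0.0026,0.2468],np.float64(0.0101),0.1],[[0.0014,0.0026,0.2468],np.float64(0.0101),0.1],[[0.0014,0.0026,0.2468],np.float64(0.0101),0.1],[[0.0014,0.0026,0.2468],np.float64(0.0101),0.1],[[0.0014,0.0026,0.2468],np.float64(0.0101),0.1],[[0.0014,0.0026,0.2468],np.float64(0.0101),0.1],[[0.0014,0.0026,0.2468],np.float64(0.0101),0.1],[[0.0014,0.0026,0.2468],np.float64(0.0101),0.1],[[0.0014,0.0026,0.2468],np.float64(0.0101),0.1]]
```

```bash
python3 -m inch '[[[0.01,0.026,0.4],0.15,0.1],[[0,0,0.4],0,0.1],[[0,0,0.4],0,0.1],[[0,0,0.4],0,0.1],[[0,0,0.4],0,0.1],[[0,0,0.4],0,0.1],[[0,0,0.4],0,0.1],[[0,0,0.25],0,0.1],[[0,0,0.16],0,0.1],[[0,0,0],0,0.1]]'
python3 -m inch '[[[0,0,0],0,0.4],[[0,0,0],0,0.6],[[0,0,0],0,0.7],[[0,0,0],0,0.8],[[0,0,0],0,0.9],[[0,0,0],0,1],[[0,0,0],0,1],[[0,0,0],0,1],[[0,0,0],0,1],[[0,0,0],0,1]]'
python3 -c "
from h import *
st()"
```

```text
t: 5.55
eef_pos: [534.1, -206.2, 105.9]
tcp_rot: [-3.141, -0.0, 1.407]
ft_force: [0.1, -1.3, 0.7]
opening: 0.45
grip_force: 0.0
t: 6.8
eef_pos: [534.0, -206.5, 106.2]
tcp_rot: [-3.141, -0.0, 1.406]
ft_force: [-1.7, -0.2, 5.2]
opening: 0.125
grip_force: 30.0
6.8 [ 534.  -206.5  106.2] [-179.99   -0.     80.57] F [-1.7 -0.2  5.2] M [-0.04  0.77 -0.07] op 0.125 g 30.0
```

```bash
python3 -m inch '[[[0,0,-0.1],0,1],[[0,0,-0.2],0,1],[[0,0,-0.3],0,1],[[0,0,-0.35],0,1],[[0,0,-0.4],0,1],[[0,0,-0.4],0,1],[[0,0,-0.4],0,1],[[0,0,-0.4],0,1],[[0,0,-0.4],0,1],[[0,0,-0.25],0,1]]'
python3 - <<'E'
from h import *
st()
import pickle
p=eyes.read_camera("wrist");cv2.imwrite("pics/w3.png",p["pixels"][:,:,::-1]);pickle.dump(p,open("w3.pkl","wb"))
rows((489,193,297),86.2,10,1)
E
```

```text
t: 8.05
eef_pos: [534.2, -206.5, 299.7]
tcp_rot: [3.14, 0.0, 1.406]
ft_force: [-0.6, 0.3, -1.5]
opening: 0.124
grip_force: 30.0
8.05 [ 534.2 -206.5  299.7] [1.799e+02 2.000e-02 8.058e+01] F [-0.6  0.3 -1.5] M [-0.08  0.02 -0.02] op 0.124 g 30.0
[[[0.6447,-0.1839,0.0069],np.float64(-0.1124),1],[[0.6465,-0.1776,0.0069],np.float64(-0.1124),1],[[0.6482,-0.1713,0.0069],np.float64(-0.1124),1],[[0.6499,-0.1649,0.0069],np.float64(-0.1124),1],[[0.6514,-0.1585,0.0069],np.float64(-0.1124),1],[[0.653,-0.1521,0.0069],np.float64(-0.1124),1],[[0.6544,-0.1457,0.0069],np.float64(-0.1124),1],[[0.6558,-0.1393,0.0069],np.float64(-0.1124),1],[[0.6572,-0.1328,0.0069],np.float64(-0.1124),1],[[0.6584,-0.1264,0.0069],np.float64(-0.1124),1]]
```

View pics/w3.png

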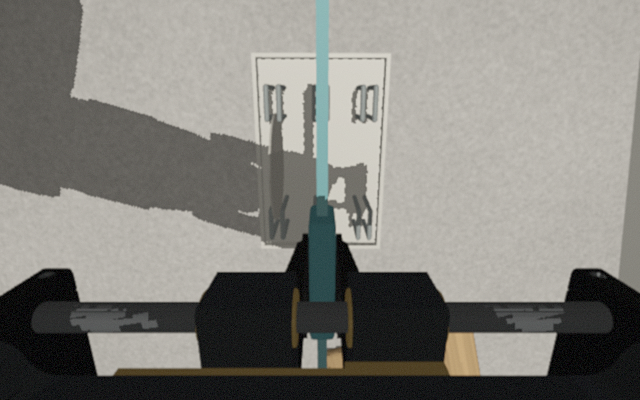

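```bash
python3 -m inch '[[[0.4,-0.11,0],-0.11,1],[[0.65,-0.178,0],-0.11,1],[[0.65,-0.17,0],-0.11,1],[[0.65,-0.165,0],-0.11,1],[[0.65,-0.158,0],-0.11,1],[[0.65,-0.152,0],-0.11,1],[[0.65,-0.145,0],-0.11,1],[[0.65,-0.14,0],-0.11,1],[[0.65,-0.133,0],-0.11,1],[[0.4,-0.09,0],-0.11,1]]'
python3 - <<'E'
from h import *
st()
rows((489,194,272),86.2,10,1)
E
```

```text
t: 9.35
eef_pos: [490.4, 163.8, 297.2]
tcp_rot: [-3.14, -0.0, 1.504]
ft_force: [0.6, -1.2, -1.8]
opening: 0.127
grip_force: 30.0
9.35 [490.4 163.8 297.2] [-179.91   -0.     86.2 ] F [ 0.6 -1.2 -1.8] M [-0.08  0.06  0.01] op 0.127 g 30.0
[[[0.0502,-0.0056,0.042],np.float64(0.0),1],[[0.0502,-0.0056,0.042],np.float64(0.0),1],[[0.0502,-0.0056,0.042],np.float64(0.0),1],[[0.0502,-0.0056,0.042],np.float64(0.0),1],[[0.0502,-0.0056,0.042],np.float64(0.0),1],[[0.0502,-0.0056,0.042],np.float64(0.0),1],[[0.0502,-0.0056,0.042],np.float64(0.0),1],[[0.0502,-0.0056,0.042],np.float64(0.0),1],[[0.0502,-0.0056,0.042],np.float64(0.0),1],[[0.0502,-0.0056,0.042],np.float64(0.0),1]]
```

```bash
python3 -m inch '[[[0.15,-0.02,0.1],0,1],[[0.15,-0.02,0.1],0,1],[[0.15,-0.02,0.1],0,1],[[0.052,0.004,0.15],0,1],[[0,0,0.2],0,1],[[0,0,0.2],0,1],[[0,0,0.2],0,1],[[0,0,0.2],0,1],[[0,0,0.12],0,1],[[0,0,0],0,1]]'
python3 - <<'E'
from h import *
import pickle
st()
p=eyes.read_camera("wrist");q=eyes.read_camera("top")
pickle.dump((p,q),open("w4.pkl","wb"))
f=lambda im,k:cv2.resize(im[:,:,::-1],None,fx=k,fy=k,interpolation=cv2.INTER_CUBIC)
a=f(p["pixels"][0:300,200:440],2)
b=f(q["pixels"][160:240,150:265],2.7)
c=np.zeros((600,480+b.shape[1],3),np.uint8);c[:,:480]=a;c[:b.shape[0],480:]=b
cv2.imwrite("pics/w4.png",c);print(c.shape)
E
```

```text
t: 10.6
eef_pos: [490.5, 191.6, 215.4]
tcp_rot: [-3.141, 0.0, 1.502]
ft_force: [0.2, 0.2, -1.1]
opening: 0.124
grip_force: 30.0
10.6 [490.5 191.6 215.4] [-1.7996e+02  1.0000e-02  8.6070e+01] F [ 0.2  0.2 -1.1] M [-0.07  0.06  0.04] op 0.124 g 30.0
(600, 790, 3)
```

View pics/w4.png

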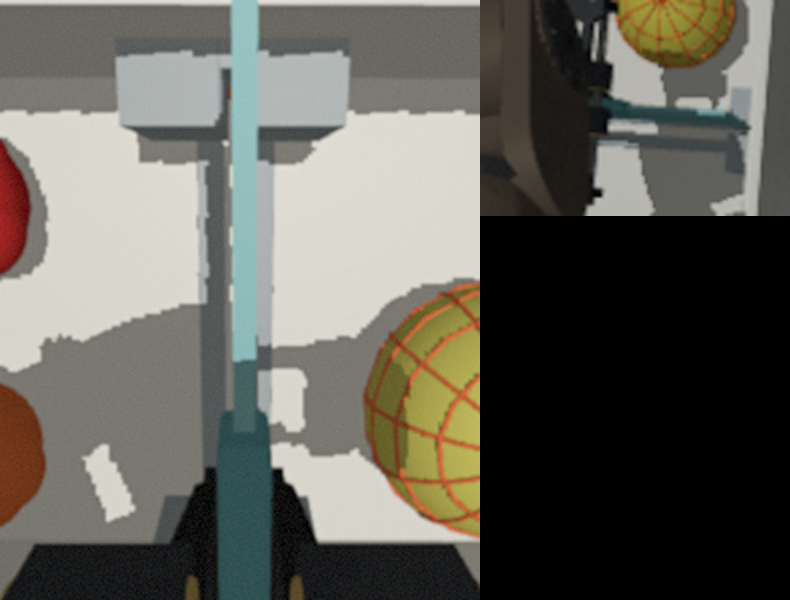

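The panel hangs edge-on at crop column 244, with the far upright's slot centre at about 233.5. The panel therefore needs about 4 mm to −x. Next I'll measure the offset and the yaw precisely.

```bash
python3 - <<'E'
from h import *
import pickle
np.set_printoptions(precision=2,suppress=True)
p,q=pickle.load(open("w4.pkl","rb"));E=np.array(p["extrinsics"]);print("cx",p["cx"],"cam",-E[:3,:3].T@E[:3,3])
g=p["pixels"].astype(float).mean(2)
def hedge(cols,r0,r1):
    pts=[]
    for c in cols:
        d=np.abs(np.diff(g[r0:r1,c]));k=np.argmax(d);w=d[max(k-2,0):k+3];pts.append((c,r0+.5+(np.arange(max(k-2,0),max(k-2,0)+len(w))*w).sum()/w.sum()))
    a=np.array(pts);f=np.polyfit(a[:,0],a[:,1],1);r=a[:,1]-np.polyval(f,a[:,0]);m=abs(r)<1;f=np.polyfit(a[m,0],a[m,1],1);return f,m.sum()
def vedge(rs,c0,c1):
    pts=[]
    for r in rs:
        d=np.abs(np.diff(g[r,c0:c1]));k=np.argmax(d);w=d[max(k-2,0):k+3];pts.append((r,c0+.5+(np.arange(max(k-2,0),max(k-2,0)+len(w))*w).sum()/w.sum()))
    a=np.array(pts);f=np.polyfit(a[:,0],a[:,1],1);return f
ca=list(range(60,300))+list(range(345,560))
f,n=hedge(ca,0,8);print("rim",f,n)
for c in(100,300,350,540):print(at(p,(np.polyval(f,c),c),155)[:2])
f2,n=hedge(list(range(262,305))+list(range(332,372)),57,69);print("upright inner edge",f2,n)
uL=vedge(range(31,60),252,264);uR=vedge(range(31,60),368,380);sl=vedge(range(37,60),306,314)
pl=vedge(range(5,175),312,320);pr=vedge(range(5,175),325,333)
print("up",uL,uR,"slotL",sl,"panel",pl,pr)
for r in(40,50):
    A=at(p,(r,np.polyval(uL,r)),106);B=at(p,(r,np.polyval(uR,r)),106);S=at(p,(r,np.polyval(sl,r)),106);P=at(p,(r,(np.polyval(pl,r)+np.polyval(pr,r))/2),106)
    print("len",np.linalg.norm(A-B),"mid",(A+B)/2,"slotL",S,"panelplane",P)
rm=np.polyval(f2,318);print("inner edge at",at(p,(rm,318),106))
E
```

```text
cx 321.7294611546388 cam [496.99 274.81 385.78]
rim [0.   1.33] 455
[368.62 334.92]
[487.44 326.55]
[517.15 324.46]
[630.03 316.51]
upright inner edge [ 0.   62.16] 73
up [  0.05 255.6 ] [ -0.02 374.79] slotL [ -0.05 312.42] panel [  0.   314.99] [ -0.   328.55]
len 86.51965051135274 mid [495.02 311.63 106.  ] slotL [491.04 311.9  106.  ] panelplane [499.33 311.33 106.  ]
len 86.67342967403638 mid [494.65 304.77 106.  ] slotL [490.16 305.08 106.  ] panelplane [498.85 304.48 106.  ]
inner edge at [495.45 295.76 106.  ]
```

```bash
python3 - <<'E'
from h import *
import pickle
np.set_printoptions(precision=1,suppress=True)
p=pickle.load(open("w1.pkl","rb"))
n=lambda x,y:at(p,(195+(y+.5)/4-.5,245+(x-400+.5)/4-.5),106)
f=lambda x,y:at(p,(30+(y+.5)/4-.5,310+(x+.5)/4-.5),106)
A,B,C,D=n(718,213),n(690,292),f(345,252),f(380,170)
print(A,B,C,D,np.linalg.norm(A-B),np.linalg.norm(C-D),"inner",np.linalg.norm(A-C),"outer",np.linalg.norm(B-D),(A+C)/2,(B+D)/2)
# project +x corner midpoint back 43 mm along drawer x
e=np.array([np.cos(.0703),-np.sin(.0703),0]);print((A+C)/2-43*e,(B+D)/2-43*e)
q=eyes.read_camera("side")
im=cv2.resize(q["pixels"][100:200,230:360,::-1],None,fx=4,fy=4,interpolation=cv2.INTER_CUBIC);cv2.imwrite("pics/s5.png",im)
rows((486.3,195.5,205),85.97,10,1)
E
```

```text
[521.8  94.2 106. ] [522.   65.3 106. ] [537.2 294.7 106. ] [538.2 317.2 106. ] 28.910955661770593 22.511048984118624 inner 201.08252173525895 outer 252.4056221241832 [529.5 194.4 106. ] [530.1 191.2 106. ]
[486.6 197.4 106. ] [487.3 194.2 106. ]
[[[0.0058,-0.0079,0.0187],np.float64(0.0021),1],[[0.0058,-0.0079,0.0187],np.float64(0.0021),1],[[0.0058,-0.0079,0.0187],np.float64(0.0021),1],[[0.0058,-0.0079,0.0187],np.float64(0.0021),1],[[0.0058,-0.0079,0.0187],np.float64(0.0021),1],[[0.0058,-0.0079,0.0187],np.float64(0.0021),1],[[0.0057,-0.0079,0.0187],np.float64(0.0021),1],[[0.0057,-0.0079,0.0187],np.float64(0.0021),1],[[0.0057,-0.0079,0.0187],np.float64(0.0021),1],[[0.0057,-0.0079,0.0187],np.float64(0.0021),1]]
```

```bash
python3 -m inch '[[[0.0115,-0.0122,0],0.004,1],[[0.0115,-0.0122,0],0.004,1],[[0.0115,-0.0122,0],0.004,1],[[0.0115,-0.0122,0.02],0.004,1],[[0.0115,-0.0122,0.03],0.004,1],[[0.011,-0.012,0.03],0,1],[[0,0,0.03],0,1],[[0,0,0.03],0,1],[[0,0,0.02],0,1],[[0,0,0],0,1]]'
python3 -c "
from h import *
st()"
```

```text
t: 12.0
eef_pos: [486.5, 196.1, 206.1]
tcp_rot: [-3.141, -0.0, 1.501]
ft_force: [-0.7, 0.2, -1.2]
opening: 0.123
grip_force: 30.0
12.0 [486.5 196.1 206.1] [-179.99   -0.     85.97] F [-0.7  0.2 -1.2] M [-0.01  0.1   0.  ] op 0.123 g 30.0
```

```bash
python3 -m inch '[[[0,0,0.01],0,1],[[0,0,0.01],0,1],[[0,0,0.01],0,1],[[0,0,0.01],0,1],[[0,0,0.01],0,1],[[0,0,0.008],0,1],[[0,0,0.008],0,1],[[0,0,0.008],0,1],[[0,0,0.008],0,1],[[0,0,0],0,1]]'
python3 -c "
from h import *
st()"
```

```text
t: 13.25
eef_pos: [486.5, 196.1, 201.3]
tcp_rot: [-3.142, -0.0, 1.501]
ft_force: [-0.3, -1.2, -2.2]
opening: 0.127
grip_force: 30.0
13.25 [486.5 196.1 201.3] [-1.800e+02 -1.000e-02  8.597e+01] F [-0.3 -1.2 -2.2] M [-0.15  0.04 -0.02] op 0.127 g 30.0
```

No contact yet. The lower edge should now be just below the upright tops, so I'll continue slowly.

```bash
python3 -m inch '[[[0,0,0.01],0,1],[[0,0,0.01],0,1],[[0,0,0.01],0,1],[[0,0,0.01],0,1],[[0,0,0.01],0,1],[[0,0,0.01],0,1],[[0,0,0.01],0,1],[[0,0,0.01],0,1],[[0,0,0.01],0,1],[[0,0,0],0,1]]'
python3 -c "
from h import *
st()"
```

```text
t: 14.5
eef_pos: [486.5, 196.1, 195.9]
tcp_rot: [-3.142, -0.0, 1.501]
ft_force: [0.7, -0.3, -1.9]
opening: 0.126
grip_force: 30.0
14.5 [486.5 196.1 195.9] [-180.     -0.     85.98] F [ 0.7 -0.3 -1.9] M [-0.08  0.07  0.02] op 0.126 g 30.0
```

```bash
python3 -m inch '[[[0,0,0.02],0,1],[[0,0,0.025],0,1],[[0,0,0.025],0,1],[[0,0,0.025],0,1],[[0,0,0.025],0,1],[[0,0,0.025],0,1],[[0,0,0.025],0,1],[[0,0,0.025],0,1],[[0,0,0.025],0,1],[[0,0,0],0,1]]'
python3 -c "
from h import *
st()"
```

```text
t: 15.75
eef_pos: [486.5, 196.1, 182.6]
tcp_rot: [-3.141, -0.0, 1.501]
ft_force: [-0.1, -0.5, -1.6]
opening: 0.122
grip_force: 30.0
15.75 [486.5 196.1 182.6] [-179.99   -0.     85.98] F [-0.1 -0.5 -1.6] M [-0.08  0.09  0.05] op 0.122 g 30.0
```

```bash
python3 -m inch '[[[0,0,0.02],0,1],[[0,0,0.03],0,1],[[0,0,0.03],0,1],[[0,0,0.03],0,1],[[0,0,0.03],0,1],[[0,0,0.03],0,1],[[0,0,0.03],0,1],[[0,0,0.03],0,1],[[0,0,0.02],0,1],[[0,0,0.02],0,1]]'
python3 -c "
from h import *
st()"
python3 -m inch '[[[0,0,0.015],0,1],[[0,0,0.015],0,1],[[0,0,0.015],0,1],[[0,0,0.015],0,1],[[0,0,0.015],0,1],[[0,0,0.015],0,1],[[0,0,0.015],0,1],[[0,0,0.015],0,1],[[0,0,0.015],0,1],[[0,0,0.01],0,1]]'
python3 -c "
from h import *
st()"
```

```text
t: 17.0
eef_pos: [486.5, 196.1, 166.5]
tcp_rot: [3.142, -0.0, 1.501]
ft_force: [0.0, 0.0, -1.4]
opening: 0.126
grip_force: 30.0
17.0 [486.5 196.1 166.5] [180.    -0.    85.98] F [ 0.   0.  -1.4] M [-0.08  0.06 -0.  ] op 0.126 g 30.0
t: 18.25
eef_pos: [486.5, 196.1, 157.7]
tcp_rot: [-3.142, -0.0, 1.5]
ft_force: [0.1, 0.2, -1.4]
opening: 0.123
grip_force: 30.0
18.25 [486.5 196.1 157.7] [-180.     -0.     85.97] F [ 0.1  0.2 -1.4] M [-0.09  0.03 -0.01] op 0.123 g 30.0
```

```bash
python3 -m inch '[[[0,0,0.012],0,1],[[0,0,0.012],0,1],[[0,0,0.012],0,1],[[0,0,0.012],0,1],[[0,0,0.012],0,1],[[0,0,0.012],0,1],[[0,0,0.012],0,1],[[0,0,0.012],0,1],[[0,0,0.012],0,1],[[0,0,0.012],0,1]]'
python3 -c "
from h import *
st()"
```

```text
t: 19.5
eef_pos: [486.5, 196.1, 150.6]
tcp_rot: [3.142, -0.0, 1.501]
ft_force: [-0.6, -0.2, -1.4]
opening: 0.125
grip_force: 30.0
19.5 [486.5 196.1 150.6] [180.    -0.    85.98] F [-0.6 -0.2 -1.4] M [-0.09  0.07  0.01] op 0.125 g 30.0
```

```bash
python3 -m inch '[[[0,0,0.012],0,1],[[0,0,0.012],0,1],[[0,0,0.012],0,1],[[0,0,0.012],0,1],[[0,0,0.012],0,1],[[0,0,0.012],0,1],[[0,0,0.012],0,1],[[0,0,0.012],0,1],[[0,0,0.012],0,1],[[0,0,0.012],0,1]]'
python3 -c "
from h import *
st()"
```

```text
t: 20.75
eef_pos: [486.7, 196.3, 143.7]
tcp_rot: [3.141, -0.001, 1.5]
ft_force: [-1.0, 2.2, 4.7]
opening: 0.126
grip_force: 30.0
20.75 [486.7 196.3 143.7] [ 1.7997e+02 -3.0000e-02  8.5970e+01] F [-1.   2.2  4.7] M [-0.03  0.35 -0.09] op 0.126 g 30.0
```

The catches are engaging at about 6 N. I'll keep the same slow, even push.

```bash
python3 -m inch '[[[0,0,0.01],0,1],[[0,0,0.01],0,1],[[0,0,0.01],0,1],[[0,0,0.01],0,1],[[0,0,0.01],0,1],[[0,0,0.01],0,1],[[0,0,0.01],0,1],[[0,0,0.01],0,1],[[0,0,0.01],0,1],[[0,0,0.01],0,1]]'
python3 -c "
from h import *
st()"
```

```text
t: 22.0
eef_pos: [486.7, 196.1, 137.6]
tcp_rot: [3.141, -0.0, 1.501]
ft_force: [-0.2, 1.9, 6.7]
opening: 0.122
grip_force: 30.0
22.0 [486.7 196.1 137.6] [ 1.7996e+02 -1.0000e-02  8.5970e+01] F [-0.2  1.9  6.7] M [0.14 0.06 0.07] op 0.122 g 30.0
```

```bash
python3 -m inch '[[[0,0,0.012],0,1],[[0,0,0.012],0,1],[[0,0,0.012],0,1],[[0,0,0.012],0,1],[[0,0,0.012],0,1],[[0,0,0.012],0,1],[[0,0,0.012],0,1],[[0,0,0.012],0,1],[[0,0,0.012],0,1],[[0,0,0.012],0,1]]'
python3 -c "
from h import *
st()"
```

```text
t: 23.25
eef_pos: [486.4, 196.1, 130.1]
tcp_rot: [-3.141, -0.0, 1.5]
ft_force: [1.3, 2.0, 3.4]
opening: 0.125
grip_force: 30.0
23.25 [486.4 196.1 130.1] [-179.99   -0.     85.97] F [1.3 2.  3.4] M [ 0.25  0.03 -0.02] op 0.125 g 30.0
```

```bash
python3 -m inch '[[[0,0,0.012],0,1],[[0,0,0.012],0,1],[[0,0,0.012],0,1],[[0,0,0.012],0,1],[[0,0,0.012],0,1],[[0,0,0.012],0,1],[[0,0,0.012],0,1],[[0,0,0.012],0,1],[[0,0,0.012],0,1],[[0,0,0.012],0,1]]'
python3 -c "
from h import *
st()"
```

```text
t: 24.5
eef_pos: [486.5, 196.1, 123.0]
tcp_rot: [3.142, -0.0, 1.501]
ft_force: [0.6, 1.3, 4.2]
opening: 0.127
grip_force: 30.0
24.5 [486.5 196.1 123. ] [180.    -0.    85.98] F [0.6 1.3 4.2] M [0.18 0.04 0.  ] op 0.127 g 30.0
```

```bash
python3 -m inch '[[[0,0,0.012],0,1],[[0,0,0.012],0,1],[[0,0,0.012],0,1],[[0,0,0.012],0,1],[[0,0,0.012],0,1],[[0,0,0.012],0,1],[[0,0,0.012],0,1],[[0,0,0.012],0,1],[[0,0,0.012],0,1],[[0,0,0.012],0,1]]'
python3 -c "
from h import *
st()"
```

```text
t: 25.75
eef_pos: [486.5, 196.1, 115.8]
tcp_rot: [3.142, -0.0, 1.501]
ft_force: [0.1, 2.2, 2.5]
opening: 0.124
grip_force: 30.0
25.75 [486.5 196.1 115.8] [ 1.800e+02 -1.000e-02  8.597e+01] F [0.1 2.2 2.5] M [0.18 0.01 0.01] op 0.124 g 30.0
```

```bash
python3 -m inch '[[[0,0,0.01],0,1],[[0,0,0.01],0,1],[[0,0,0.01],0,1],[[0,0,0.01],0,1],[[0,0,0.01],0,1],[[0,0,0.01],0,1],[[0,0,0.01],0,1],[[0,0,0.01],0,1],[[0,0,0.01],0,1],[[0,0,0.01],0,1]]'
python3 -c "
from h import *
st()"
```

```text
t: 27.0
eef_pos: [486.4, 196.1, 109.7]
tcp_rot: [-3.141, -0.0, 1.501]
ft_force: [-0.9, 2.5, -0.1]
opening: 0.122
grip_force: 30.0
27.0 [486.4 196.1 109.7] [-179.99   -0.     85.98] F [-0.9  2.5 -0.1] M [ 0.24 -0.02  0.04] op 0.122 g 30.0
```

```bash
python3 -m inch '[[[0,0,0.008],0,1],[[0,0,0.008],0,1],[[0,0,0.008],0,1],[[0,0,0.008],0,1],[[0,0,0.008],0,1],[[0,0,0.008],0,1],[[0,0,0.008],0,1],[[0,0,0.008],0,1],[[0,0,0.008],0,1],[[0,0,0.008],0,1]]'
python3 -c "
from h import *
st()"
```

```text
t: 28.25
eef_pos: [486.4, 196.0, 104.9]
tcp_rot: [-3.141, 0.0, 1.501]
ft_force: [-0.1, 1.1, -3.6]
opening: 0.124
grip_force: 30.0
28.25 [486.4 196.  104.9] [-179.99    0.     85.97] F [-0.1  1.1 -3.6] M [ 0.46 -0.02 -0.  ] op 0.124 g 30.0
```

```bash
python3 -m inch '[[[0,0,0.005],0,1],[[0,0,0.005],0,1],[[0,0,0.005],0,1],[[0,0,0.005],0,1],[[0,0,0.005],0,1],[[0,0,0.005],0,1],[[0,0,0],0,1],[[0,0,0],0,1],[[0,0,0],0,1],[[0,0,0],0,1]]'
python3 -c "
from h import *
st()"
```

```text
t: 29.5
eef_pos: [486.7, 195.8, 103.8]
tcp_rot: [3.141, 0.0, 1.501]
ft_force: [-1.3, -4.1, 7.2]
opening: 0.123
grip_force: 30.0
29.5 [486.7 195.8 103.8] [1.7996e+02 1.0000e-02 8.5990e+01] F [-1.3 -4.1  7.2] M [-0.46  0.37  0.02] op 0.123 g 30.0
```

```bash
python3 -m inch '[[[0,0,0.003],0,1],[[0,0,0.003],0,1],[[0,0,0.003],0,1],[[0,0,0],0,1],[[0,0,0],0,1],[[0,0,0],0,1],[[0,0,0],0,1],[[0,0,0],0,1],[[0,0,0],0,1],[[0,0,0],0,1]]'
python3 - <<'E'
from h import *
st()
p=eyes.read_camera("wrist");q=eyes.read_camera("side")
f=lambda im,k:cv2.resize(im[:,:,::-1],None,fx=k,fy=k,interpolation=cv2.INTER_CUBIC)
a=f(p["pixels"],0.62);b=f(q["pixels"][100:200,230:360],3)
c=np.zeros((max(a.shape[0],b.shape[0]),a.shape[1]+b.shape[1],3),np.uint8);c[:a.shape[0],:a.shape[1]]=a;c[:b.shape[0],a.shape[1]:]=b
cv2.imwrite("pics/w6.png",c);print(c.shape)
E
```

```text
t: 30.75
eef_pos: [486.7, 195.6, 103.6]
tcp_rot: [3.141, 0.0, 1.501]
ft_force: [-2.1, -5.5, 11.9]
opening: 0.124
grip_force: 30.0
30.75 [486.7 195.6 103.6] [1.7994e+02 2.0000e-02 8.5990e+01] F [-2.1 -5.5 11.9] M [-0.72  0.61  0.12] op 0.124 g 30.0
(300, 787, 3)
```

View pics/w6.png

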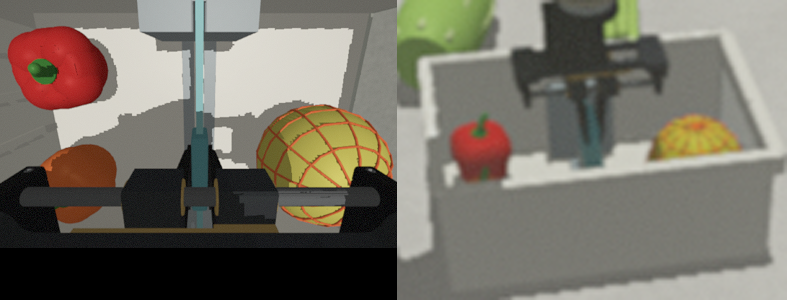

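The panel is upright in both slots with its lower edge on the floor (about 6.4 mm), pressing 12 N. The pomelo and peppers look undisturbed. I'll ease the load and open the fingers a little.

```bash
python3 -m inch '[[[0,0,-0.005],0,1],[[0,0,-0.005],0,1],[[0,0,0],0,0.7],[[0,0,0],0,0.6],[[0,0,0],0,0.5],[[0,0,0],0,0.5],[[0,0,0],0,0.5],[[0,0,0],0,0.5],[[0,0,0],0,0.5],[[0,0,0],0,0.5]]'
python3 -c "
from h import *
st()"
```

```text
t: 32.1
eef_pos: [486.5, 196.1, 103.3]
tcp_rot: [3.142, -0.0, 1.501]
ft_force: [-0.6, 0.3, 0.2]
opening: 0.248
grip_force: 0.0
32.1 [486.5 196.1 103.3] [180.    -0.    85.98] F [-0.6  0.3  0.2] M [-0.05  0.1   0.01] op 0.248 g 0.0
```

```bash
python3 -m inch '[[[0,0,-0.05],0,0.5],[[0,0,-0.1],0,0.5],[[0,0,-0.15],0,0.5],[[0,0,-0.2],0,0.5],[[0,0,-0.3],0,0.5],[[0,0,-0.4],0,0.5],[[0,0,-0.4],0,0.5],[[0,0,-0.4],0,0.5],[[0,0,-0.3],0,0.5],[[0,0,-0.1],0,0.5]]'
python3 - <<'E'
from h import *
st()
np.set_printoptions(precision=1,suppress=True)
p=eyes.read_camera("wrist");q=eyes.read_camera("side")
f=lambda im,k:cv2.resize(im[:,:,::-1],None,fx=k,fy=k,interpolation=cv2.INTER_CUBIC)
a=f(p["pixels"],0.65);b=f(q["pixels"][100:200,230:355],3)
c=np.zeros((max(a.shape[0],b.shape[0]),a.shape[1]+b.shape[1],3),np.uint8);c[:a.shape[0],:a.shape[1]]=a;c[:b.shape[0],a.shape[1]:]=b
cv2.imwrite("pics/w7.png",c);print(c.shape,proj(p,[486.5,196,136]))
E
```

```text
t: 33.35
eef_pos: [486.7, 196.2, 248.9]
tcp_rot: [3.139, -0.001, 1.501]
ft_force: [0.1, -0.3, -0.9]
opening: 0.246
grip_force: 0.0
33.35 [486.7 196.2 248.9] [ 1.7988e+02 -5.0000e-02  8.5980e+01] F [ 0.1 -0.3 -0.9] M [-0.1   0.12  0.  ] op 0.246 g 0.0
(300, 791, 3) [193.8 320.4]
```

View pics/w7.png

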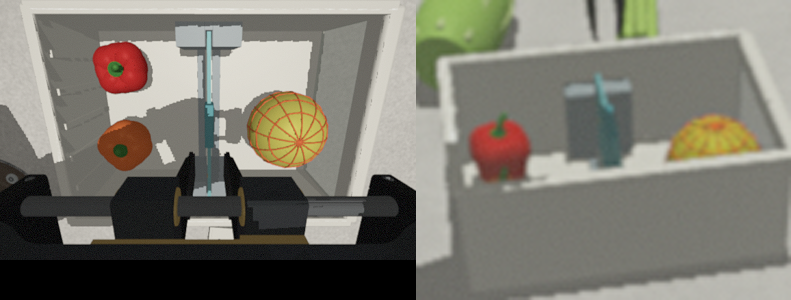

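The panel stands upright in both slots, and its bead appears at about row 193, where a seated panel should project (193.8). The vegetables haven't moved and the gripper is clear.

```bash
python3 -c "
from h import *
print(env.job_done());st()"
```

```text
the job is handed in; nothing more can be done
None
the job is handed in; nothing more can be done
```

The divider is back upright in the drawer's guide slots, past the catches and on the floor within about 0.5 mm by the arm's reading; it has been let go, the vegetables look undisturbed, and the job was handed in at about 33 s of the 72 s limit.

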